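Set the coffee grinder: timer to zero, burrs to touch, back off a quarter turn and hold

TASK

Set the grind on the coffee grinder, whose hopper is off. First turn the dose-timer dial back until its pointer is on the red zero mark, so the motor cannot start; then screw the knurled adjusting collar down clockwise until it stops dead (burrs touching), and back it off a quarter turn. Finish still gripping the collar at that setting, so that I can tighten its lock screw, and leave the hopper, dosing cup, bean jar and mug where they stand.

Things in the scene. Friction and masses are not known exactly. Their poses are not given: they have to be found in the camera images.
- grinder: compact electric coffee grinder, dark grey, fixed to the counter, 240 deep x 130 wide. Origin: centre of its underside, on the counter; x axis points from its front (chute, brass lock screw) to its back, y to its left, z up. Its top is a flat aluminium deck at z = 200 mm. On the deck stand the adjusting collar (axis at x = -50, y = 0 mm) and, 112 mm behind it, the timer dial (axis at x = +62, y = 0). Nothing else stands above the deck
- collar: the adjusting collar: dark steel knurled ring, 58 mm diameter, 30 mm tall, on a vertical brass threaded neck, with a red index mark on its rim and top. Origin: on its axis in its underside, 11 mm above the deck when the collar is fully down. At joint value 0 its axes are parallel to the grinder's and the red mark points to the grinder's front (-x); it turns with the collar
- collar_grip (a point): point on the collar's axis half-way up (15 mm below its top), the height to grip: 26 mm above the deck (226 mm above the counter) when fully down. Turns with the collar
- collar_turn (a joint): rotation of the collar, rad: 0 = fully down at its hard stop (burrs touching); grows counter-clockwise seen from above, as it is unscrewed, and the collar rises 3 mm per turn; upper stop 5.6. It starts between 1.6 and 4.0. It turns with about 0.12 N m of friction and stays where it is left; at the stop a grip of 20 to 30 N simply slips round, which does no harm
- timer_grip (a point): point on the axis of the dose-timer dial, 25 mm above the deck, the height to grip. The dial is a black fluted round knob, 36 mm diameter, 34 mm tall, vertical axis, with a white pointer line on top and down its side. Turns with the dial: its x axis points away from the pointer
- timer (a joint): rotation of the timer dial, rad: 0 = white pointer on the red zero mark, which is at the side of the dial nearest the collar (grinder's -x); grows clockwise seen from above, along the row of swelling white dots (longer doses), so turning it back to zero is counter-clockwise. It starts between 0.6 and 1.8. It turns on past zero, without a stop there, to the yellow mark at -0.7 (continuous running; end stop at -0.9). About 0.03 N m of friction; it stays where it is left
- hopper_center (a point): centre of the bean hopper taken off the grinder: smoked funnel on a black lid, standing lid down on the counter beside the grinder, 118 mm diameter, 130 mm tall. Loose, leave it
- dosing_cup_center (a point): centre of the steel dosing cup, 57 mm diameter, 66 mm tall, standing on the grinder's foot under the chute. Loose, leave it
- bean_jar_center (a point): centre of the terracotta bean jar with cork lid, 86 mm diameter, 125 mm tall, standing on the counter beside the grinder. Loose, leave it
- mug_center (a point): centre of the white mug, 68 mm diameter, 68 mm tall, standing on the counter beside the grinder. Loose, leave it

How it is judged:
By the outcome, as a careful person would: the job done as asked, in the order asked, and still so for the second after the job is handed in, while the arm keeps its last pose, push and grip.
It also fails if it takes over 70 s, if anything falls off the work surface, if the arm or the gripper's body presses on something with over 40 N, if the wrist force passes 120 N, or if a joint passes its speed limit or range.

ROBOT

A 6-joint arm with a two-finger parallel gripper is mounted at the origin on the work surface. World frame = base frame: x ahead of the robot, y to its left, z up, the work surface at z = 0. Lengths are in m, angles in rad, forces in N, time in s.
With the tool pointing down it reaches from about 0.25 to 0.8 m from the base axis. Payload 8.5 kg.
Tool frame: the origin (TCP) lies on the centre line of the jaws, within the pads' length; the fingertips stand 8 mm ahead of it and the grasp point (between the pads) lies 11 mm behind it (robot.finger_overhang is the distance from the TCP to the fingertips, in m); y points along the fingers, z is the direction in which the jaws open and shut, and the axes are right-handed (so a half turn about y gives the same grasp; the last joint's range is limited). The gripper opens to 85 mm and grips with 20 to 120 N. Pads are 22 mm wide; open, the fingers measure 114 mm over their backs; the gripper's body (76 mm by 85 mm) begins 54 mm behind the grasp point. The pads swing forward as they close: fully open they stand 13 mm farther back than shut.
Start: joints at [1.329, 0.238, -0.013, 1.319, 0, 1.571], TCP at [0.126, 0.51, 0.239] pointing down, gripper open.
Joint ranges: [-2.66, 2.66], [-1.03, 1.9], [-1.14, 1.46], [-1.82, 2.27], [-1.45, 1.34], [-3.14, 3.14]. Speed limits (rad/s): [2.22, 2.22, 2.79, 3.14, 3.14, 3.14].

INTERFACE

Orientations are given as a unit quaternion [x, y, z, w].
In Python, from cell import robot gives the robot as it stands.
- The arm moves only by the tool play_rows, never from a script. Its argument "moves" is a list of rows, each an object with "linear": the shift along the tool's x, y, z in units of 0.1 m (1.0 is 0.1 m), a list of three; "roll": the turn about the tool's y in units of 1.5 rad (1.0 is 1.5 rad). In form: [{"linear": [x, y, z], "roll": roll}, ...]. A call has exactly 10 rows; each row is the pose to reach, as a shift and turn from the pose commanded when the call began, along the tool's axes at that moment; what a row does not reach only later rows make up. A row lasts 1/10 s, in which the tool goes at most 50 mm and 8.59 degrees, less where a joint would pass 70% of its speed; a pose out of reach is approached as far as the arm can. A call with a number of a shift or a turn outside -1 to 1 is refused whole. A call with a gripper value outside its range is refused whole. "fingers" is the closure, from 0 (fully open) to 1 (shut), set as the call begins (left out, the last holds). The fingers move at their own pace and stop on an object; "force" is the grip in N (left out, the last holds). Time passes only in rows, so rows that repeat a pose let the fingers close, or fill a call up. It gives the time, the measured TCP pose, the force and the opening at its end, in the units of the state.
- robot.state(): the state, without advancing time (a new reading comes with each control period).
- robot.capture(name): name is "scene" or "top"; returns a dict with "color" (420x560x3 uint8, red, green, blue), "fx", "fy", "cx", "cy" (pixels), "camera_from_world" (4x4, takes a point from world to camera coordinates). Camera axes: x right, y up, looking along -z (the intrinsics and any distortion apply to the point x, -y, -z); pixel columns grow to the right and rows downward; lengths in m; the calibration is good to about 2 mm. A picture is of the moment at which its call begins. There is no depth.
- robot.hand_in(): hands the job in, once; it reports no verdict.
The state is a dict: "clock": time; "qpos": joint angles; "qvel": joint speeds; "tau": joint torques, N m; "tcp_pos": TCP position; "ee_rot": TCP orientation; "ft_force": force on the tool from outside, world axes, zero at the start; "moment": the same for the moment, N m; "grip_width": finger opening in m.
Only numpy, scipy, OpenCV 4.12 (cv2) and the standard library are available. Lean on these libraries where they do the work, as an engineer would, in place of code of your own. Each camera call takes 0.05 s, during which the arm holds its last target.

## Working session

There is one attempt and no reset: what is moved stays moved. The work goes in short steps, Python scripts to look and compute and a tool call to move; the robot and the scene stay as the last step left them, time stands still between calls to the robot, and variables do not carry over. Pictures are saved under pics/ and viewed, and the job is handed in when it is done.

Besides the shell and the picture viewer there is one more tool, called after "Emit:" by a JSON object that holds its "name" and its "arguments". play_rows: Moves the arm, as the interface text tells. Shifts and turns lie within -1 to 1; 1 stands for 0.1 m of shift or 1.5 rad of turn. Its arguments: {"type":"object","properties":{"moves":{"type":"array"},"fingers":{"type":"number"},"force":{"type":"number"}},"required":["moves"]}

```bash
mkdir -p pics; ls; python3 - <<'E'
from cell import robot
import cv2,json,numpy as np
s=robot.state(); print(s)
for n in("scene","top"):
    c=robot.capture(n); cv2.imwrite(f"pics/{n}0.png",c["color"][:,:,::-1]); print(n,{k:(v if not hasattr(v,'shape') else v.tolist()) for k,v in c.items() if k!="color"})
    np.savez(f"{n}0.npz",**c)
E
```

```text
pics
{'clock': 0.0, 'qpos': array([ 1.32900814e+00,  2.38786626e-01, -1.42730731e-02,  1.31918695e+00,
        9.42160258e-06,  1.57078163e+00]), 'qvel': array([-0.00064191,  0.00038026, -0.00035107, -0.00120836, -0.00288609,
        0.0003943 ]), 'tau': array([-9.89967593e-04, -5.38777971e+01,  3.46435297e+01,  1.82827958e-02,
       -1.54697041e-04, -1.45010677e-05]), 'tcp_pos': array([0.12560511, 0.50933289, 0.23866722]), 'ee_rot': array([ 0.70245482, -0.08533692,  0.08520662, -0.70143757]), 'ft_force': array([ 0.14360111, -0.27341337, -0.27549702]), 'moment': array([ 0.01684466, -0.01010927, -0.03149612]), 'grip_width': 0.08506218836247009}
scene {'fx': 404.0780663205726, 'fy': 404.0780663205726, 'cx': 278.662178872341, 'cy': 203.34551765922225, 'camera_from_world': [[-0.830401174037719, 0.557105601412883, -0.008199940924677667, 0.4262873637577256], [-0.42990366054476387, -0.6312979029061284, 0.645481061253184, 0.1570468904938917], [0.35442450932037795, 0.5395334157035266, 0.7637322570981894, -1.092878740899635], [0.0, 0.0, 0.0, 1.0]]}
top {'fx': 449.8800272197262, 'fy': 449.8800272197262, 'cx': 281.43027888396597, 'cy': 207.38870911094358, 'camera_from_world': [[0.011223097210361278, -0.9999225977605102, -0.0053703423429407905, 0.06575225663043936], [0.9759959898534111, 0.009786037892437805, 0.2175685208214381, -0.5715114273992462], [-0.21749912615702063, -0.007683225249943695, 0.9760302752326341, -0.9699980534503071], [0.0, 0.0, 0.0, 1.0]]}
```

View pics/scene0.png

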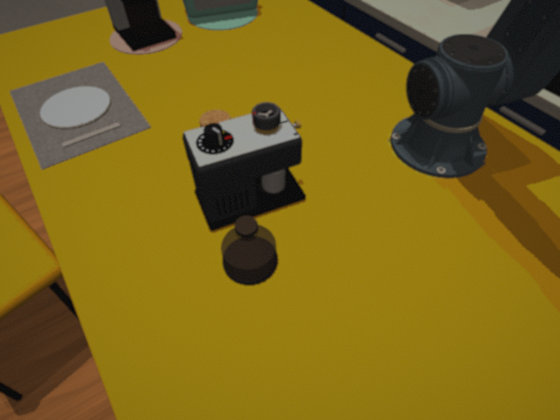

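View pics/top0.png

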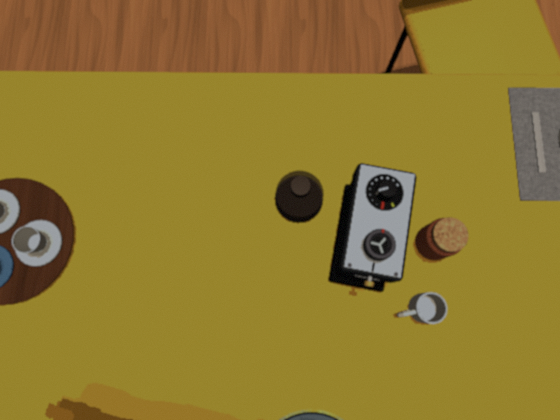

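```bash
python3 - <<'E'
import cv2
t=cv2.imread("pics/top0.png")[155:300,320:425]; cv2.imwrite("pics/t0z.png",cv2.resize(t,None,fx=4,fy=4,interpolation=cv2.INTER_CUBIC))
t=cv2.imread("pics/scene0.png")[90:215,175:310]; cv2.imwrite("pics/s0z.png",cv2.resize(t,None,fx=4.5,fy=4.5,interpolation=cv2.INTER_CUBIC))
E
```

```text
(no output)
```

View pics/t0z.png

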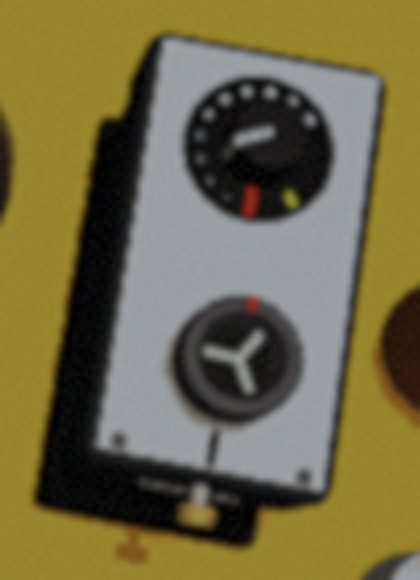

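View pics/s0z.png

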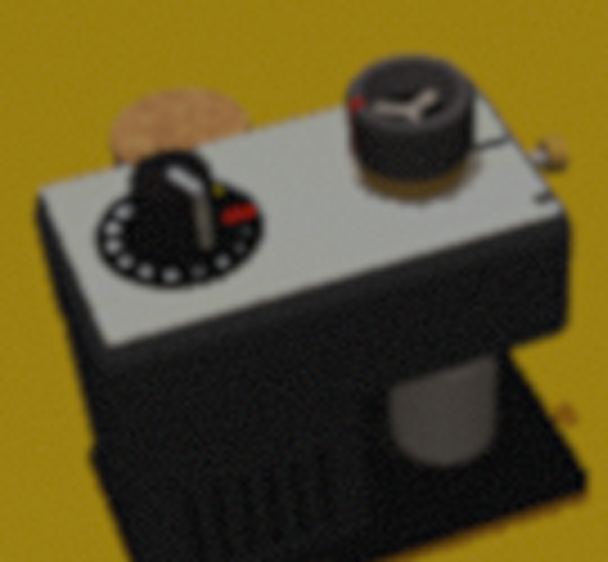

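```bash
cat >h.py <<'E'
import numpy as np,cv2
from cell import robot
def cast(c,uv,z):
    uv=np.atleast_2d(np.float64(uv)); M=np.array(c["camera_from_world"]);R=M[:3,:3];t=M[:3,3]
    d=np.c_[(uv[:,0]-c["cx"])/c["fx"],-(uv[:,1]-c["cy"])/c["fy"],-np.ones(len(uv))]@R
    o=-R.T@t
    return o+d*((z-o[2])/d[:,2])[:,None]
def proj(c,P):
    P=np.atleast_2d(P);M=np.array(c["camera_from_world"]);q=P@M[:3,:3].T+M[:3,3]
    return np.c_[c["cx"]+c["fx"]*q[:,0]/-q[:,2],c["cy"]-c["fy"]*q[:,1]/-q[:,2]]
E
python3 - <<'E'
from h import *
ax={}
for n in("scene","top"):
    c=dict(np.load(f"{n}0.npz"));im=c["color"];hsv=cv2.cvtColor(im,cv2.COLOR_RGB2HSV)
    m=((hsv[...,1]<60)&(hsv[...,2]>110)).astype(np.uint8)
    roi=np.zeros_like(m)
    if n=="top": roi[155:300,340:420]=1
    else: roi[100:170,180:305]=1
    m=cv2.morphologyEx(m*roi,cv2.MORPH_OPEN,np.ones((3,3),np.uint8))
    cs,_=cv2.findContours(m,cv2.RETR_EXTERNAL,cv2.CHAIN_APPROX_NONE);k=max(cs,key=cv2.contourArea)
    w=cast(c,k[:,0]+0.0,0.2)[:,:2]
    hull=cv2.convexHull((w*1000).astype(np.float32))
    print(n,cv2.contourArea(k),cv2.minAreaRect(hull))
    # red
    r=(((hsv[...,0]<8)|(hsv[...,0]>172))&(hsv[...,1]>130)&(hsv[...,2]>90)).astype(np.uint8)*roi
    cc=cv2.connectedComponentsWithStats(r);print(cc[2][1:],cc[3][1:].round(1).tolist())
    for z in(.2,.2425): print(z,cast(c,cc[3][1:],z).round(4).tolist())
E
```

```text
scene 1934.0 ((519.31298828125, -124.6507797241211), (110.90704345703125, 212.07662963867188), 79.56498718261719)
[[253 112   3   2   6]
 [225 136   7   3  16]] [[254.0, 112.5], [227.9, 136.9]]
0.2 [[0.4611, -0.17, 0.2], [0.5466, -0.1318, 0.2]]
0.2425 [[0.4887, -0.1208, 0.2425], [0.5673, -0.0856, 0.2425]]
top 4724.5 ((518.7252807617188, -123.51786804199219), (109.5899658203125, 210.5507049560547), 79.5277099609375)
[[381 202   3   7  19]
 [382 230   2   3   6]] [[382.0, 205.0], [382.5, 231.0]]
0.2 [[0.5471, -0.1288, 0.2], [0.4949, -0.1278, 0.2]]
0.2425 [[0.5373, -0.1194, 0.2425], [0.4876, -0.1185, 0.2425]]
```

```bash
python3 - <<'E'
from h import *
T=dict(np.load("top0.npz"));S=dict(np.load("scene0.npz"))
psi=np.radians(-10.5);ex=np.array([np.cos(psi),np.sin(psi)])
print("hub",[ (z,cast(T,[320+240/4-.4,155+360/4-.4],z)[0,:2].round(4),cast(S,[175+415/4.5-.4,90+108/4.5-.4],z)[0,:2].round(4)) for z in (.23,.235,.24,.2425)])
for n,c,r in(("top",T,(340,175,415,265)),("scene",S,(180,100,300,160))):
    im=c["color"];x0,y0,x1,y1=r
    hsv=cv2.cvtColor(im,cv2.COLOR_RGB2HSV)
    m=np.zeros(im.shape[:2],np.uint8); m[y0:y1,x0:x1]=(hsv[y0:y1,x0:x1,2]<110)
    print(n)
    cv2.imwrite(f"pics/m_{n}.png",cv2.resize(m[y0:y1,x0:x1]*255,None,fx=5,fy=5,interpolation=0))
    cs,_=cv2.findContours(m,cv2.RETR_EXTERNAL,cv2.CHAIN_APPROX_NONE)
    for k in cs:
        if cv2.contourArea(k)>300:
            print(cv2.boundingRect(k))
            w=cast(c,k[:,0]+0.,.2)[:,:2]
            print(cv2.minEnclosingCircle((w*1000).astype(np.float32)))
dial=cast(T,[384.3,191.9],.2)[0,:2];print("dial",dial,"-> collar",dial-.112*ex)
dS=cast(S,[175+181/4.5-.4,90+216/4.5-.4],.2)[0,:2];print("dialS",dS)
E
```

```text
hub [(0.23, array([ 0.4638, -0.1148]), array([ 0.4611, -0.1175])), (0.235, array([ 0.4631, -0.1137]), array([ 0.4645, -0.1119])), (0.24, array([ 0.4624, -0.1127]), array([ 0.4679, -0.1063])), (0.2425, array([ 0.462 , -0.1121]), array([ 0.4696, -0.1035]))]
top
(362, 229, 34, 36)
((463.3478088378906, -120.4867935180664), 35.75136947631836)
(366, 175, 38, 36)
((574.3551025390625, -133.92677307128906), 37.870601654052734)
(340, 175, 19, 90)
((519.103759765625, -63.1422119140625), 91.71055603027344)
scene
(224, 136, 76, 24)
((505.3585205078125, -66.24622344970703), 80.14741516113281)
(196, 123, 38, 32)
((572.7337036132812, -146.38681030273438), 48.58241271972656)
(252, 102, 37, 33)
((447.30804443359375, -140.3791046142578), 54.68370819091797)
dial [ 0.57402949 -0.13436642] -> collar [ 0.46390494 -0.11395604]
dialS [ 0.56946221 -0.14497539]
```

View pics/m_top.png

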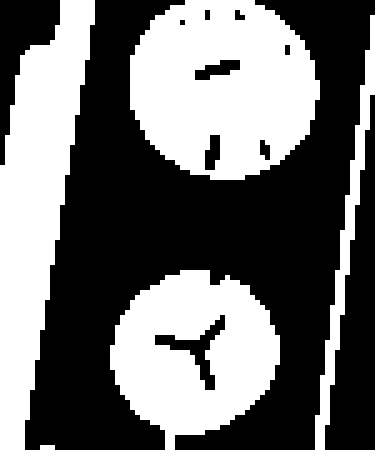

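View pics/m_scene.png

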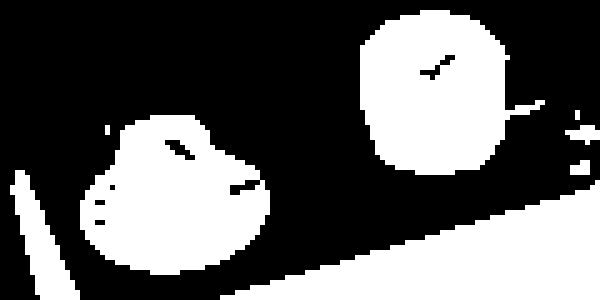

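```bash
cat >>h.py <<'E'
from scipy.spatial.transform import Rotation as Ro
def tool():
    s=robot.state();R=Ro.from_quat(s["ee_rot"]).as_matrix();return s,R
def to(p):
    s,R=tool();print("t",round(s["clock"],2),"tcp",s["tcp_pos"].round(4),"q",s["qpos"].round(3),"F",s["ft_force"].round(1),"M",s["moment"].round(2),"w",round(s["grip_width"],4))
    print("jaw yaw deg",np.degrees(np.arctan2(R[1,2],R[0,2])).round(2),"y",R[:,1].round(3))
    print("units",((R.T@(np.array(p)-s["tcp_pos"]))*10).round(3))
E
python3 - <<'E'
from h import *
T=dict(np.load("top0.npz"))
a=cast(T,[[379.2,190.2],[388.2,187.9]],.234)[:,:2];c=np.array([.574,-.134]);print(a-c)
d=a[0]-a[1];A=np.degrees(np.arctan2(d[1],d[0]));print(A,"timer",np.radians(169.5-A))
to([.574,-.134,.30]);print(tool()[1].round(3))
E
```

```text
[[-0.00558666  0.0170246 ]
 [-0.00084425 -0.00042786]]
105.20206651456476 timer 1.1222106415491584
t 0.1 tcp [0.1256 0.5094 0.2387] q [ 1.329  0.239 -0.014  1.319 -0.     1.571] F [-0.4  0.6  0.6] M [-0.01 -0.02 -0.03] w 0.0852
jaw yaw deg 76.15 y [-0.    -0.001 -1.   ]
units [ 5.894 -0.606 -5.174]
[[ 0.971 -0.     0.239]
 [-0.239 -0.001  0.971]
 [ 0.    -1.    -0.001]]
```

Emit:
{"name": "play_rows", "arguments": {"moves": [{"linear": [0,-0.2,0],"roll": 0},{"linear": [0,-0.4,0],"roll": 0},{"linear": [0.1,-0.6,-0.1],"roll": 0},{"linear": [0.2,-0.7,-0.2],"roll": 0},{"linear": [0.35,-0.8,-0.3],"roll": 0},{"linear": [0.5,-0.8,-0.45],"roll": 0},{"linear": [0.65,-0.8,-0.6],"roll": 0},{"linear": [0.8,-0.8,-0.7],"roll": 0},{"linear": [0.9,-0.8,-0.8],"roll": 0},{"linear": [1,-0.8,-0.9],"roll": 0}], "fingers": 0, "force": 25}}

```text
clock: 1.1
tcp_pos: [0.2017, 0.3973, 0.319]
ee_rot: [0.702, -0.086, 0.085, -0.702]
ft_force: [-0.5, 0.9, -0.3]
grip_width: 0.0854
```

```bash
python3 -c "
from h import *
to([.574,-.134,.30])"
```

```text
t 1.1 tcp [0.2017 0.3973 0.319 ] q [1.101 0.086 0.    1.486 0.    1.343] F [-0.5  0.9 -0.3] M [ 0.   -0.02 -0.08] w 0.0854
jaw yaw deg 76.12 y [-0.    -0.001 -1.   ]
units [ 4.889  0.192 -4.264]
```

Emit:
{"name": "play_rows", "arguments": {"moves": [{"linear": [0.1,0,-0.1],"roll": 0},{"linear": [0.2,0,-0.2],"roll": 0},{"linear": [0.3,0,-0.3],"roll": 0},{"linear": [0.4,0,-0.4],"roll": 0},{"linear": [0.5,0,-0.5],"roll": 0},{"linear": [0.6,0,-0.6],"roll": 0},{"linear": [0.7,0,-0.65],"roll": 0},{"linear": [0.8,0,-0.7],"roll": 0},{"linear": [0.9,0,-0.8],"roll": 0},{"linear": [1,0,-0.9],"roll": 0}]}}

```text
clock: 2.1
tcp_pos: [0.2775, 0.2866, 0.3192]
ee_rot: [0.702, -0.085, 0.085, -0.702]
ft_force: [0.0, 0.2, -0.4]
grip_width: 0.0853
```

Emit:
{"name": "play_rows", "arguments": {"moves": [{"linear": [0.1,0,-0.1],"roll": 0},{"linear": [0.2,0,-0.2],"roll": 0},{"linear": [0.3,0,-0.3],"roll": 0},{"linear": [0.4,0,-0.4],"roll": 0},{"linear": [0.5,0,-0.5],"roll": 0},{"linear": [0.6,0,-0.6],"roll": 0},{"linear": [0.7,0,-0.65],"roll": 0},{"linear": [0.8,0,-0.7],"roll": 0},{"linear": [0.9,0,-0.8],"roll": 0},{"linear": [1,0,-0.9],"roll": 0}]}}

```text
clock: 3.1
tcp_pos: [0.3531, 0.1753, 0.3192]
ee_rot: [0.702, -0.085, 0.085, -0.702]
ft_force: [0.1, -0.2, -0.8]
grip_width: 0.0856
```

Emit:
{"name": "play_rows", "arguments": {"moves": [{"linear": [0.1,0,-0.1],"roll": 0},{"linear": [0.2,0,-0.2],"roll": 0},{"linear": [0.3,0,-0.3],"roll": 0},{"linear": [0.4,0,-0.4],"roll": 0},{"linear": [0.5,0,-0.5],"roll": 0},{"linear": [0.6,0,-0.6],"roll": 0},{"linear": [0.7,0,-0.65],"roll": 0},{"linear": [0.8,0,-0.7],"roll": 0},{"linear": [0.9,0,-0.8],"roll": 0},{"linear": [1,0,-0.9],"roll": 0}]}}

```text
clock: 4.1
tcp_pos: [0.4287, 0.064, 0.3192]
ee_rot: [0.702, -0.085, 0.085, -0.702]
ft_force: [0.2, -0.1, 0.0]
grip_width: 0.0856
```

Emit:
{"name": "play_rows", "arguments": {"moves": [{"linear": [0.1,0,-0.1],"roll": 0},{"linear": [0.2,0,-0.2],"roll": 0},{"linear": [0.3,0,-0.3],"roll": 0},{"linear": [0.4,0,-0.4],"roll": 0},{"linear": [0.5,0,-0.5],"roll": 0},{"linear": [0.6,0,-0.6],"roll": 0},{"linear": [0.7,0,-0.65],"roll": 0},{"linear": [0.8,0,-0.7],"roll": 0},{"linear": [0.9,0,-0.8],"roll": 0},{"linear": [1,0,-0.9],"roll": 0}]}}

```text
clock: 5.1
tcp_pos: [0.504, -0.0477, 0.3192]
ee_rot: [0.702, -0.085, 0.085, -0.702]
ft_force: [0.6, -0.6, -0.6]
grip_width: 0.0854
```

```bash
python3 -c "
from h import *
to([.574,-.134,.214])"
```

```text
t 5.1 tcp [ 0.504  -0.0477  0.3192] q [-0.094  0.192  0.129  1.508 -0.     0.147] F [ 0.6 -0.6 -0.6] M [0.03 0.   0.04] w 0.0854
jaw yaw deg 76.18 y [-0. -0. -1.]
units [ 0.886  1.052 -0.671]
```

Emit:
{"name": "play_rows", "arguments": {"moves": [{"linear": [0.1,0,-0.1],"roll": 0},{"linear": [0.25,0,-0.2],"roll": 0},{"linear": [0.4,0,-0.3],"roll": 0},{"linear": [0.55,0,-0.4],"roll": 0},{"linear": [0.7,0,-0.52],"roll": 0},{"linear": [0.82,0,-0.62],"roll": 0},{"linear": [0.89,0.1,-0.67],"roll": 0},{"linear": [0.89,0.2,-0.67],"roll": 0},{"linear": [0.89,0.35,-0.67],"roll": 0},{"linear": [0.89,0.45,-0.67],"roll": 0}]}}

```text
clock: 6.1
tcp_pos: [0.5729, -0.1329, 0.2725]
ee_rot: [-0.702, 0.086, -0.085, 0.702]
ft_force: [-0.0, -0.1, -0.1]
grip_width: 0.0855
```

```bash
cat >look.py <<'E'
import sys
from h import *
n,tag,x0,y0,x1,y1,f=sys.argv[1],sys.argv[2],*map(int,sys.argv[3:8])
c=robot.capture(n);np.savez(f"{n}{tag}.npz",**c)
cv2.imwrite(f"pics/{n}{tag}.png",cv2.resize(c["color"][y0:y1,x0:x1,::-1],None,fx=f,fy=f,interpolation=cv2.INTER_CUBIC))
E
python3 look.py scene 1 165 60 315 200 4; python3 -c "
from h import *
to([.574,-.134,.214])"
```

```text
t 6.15 tcp [ 0.5725 -0.1327  0.2714] q [-0.228  0.344  0.218  1.448  0.     0.014] F [-0.7  0.6 -1.4] M [-0.04  0.05 -0.01] w 0.0857
jaw yaw deg 76.17 y [-0.004  0.001 -1.   ]
units [ 0.02   0.574 -0.009]
```

View pics/scene1.png

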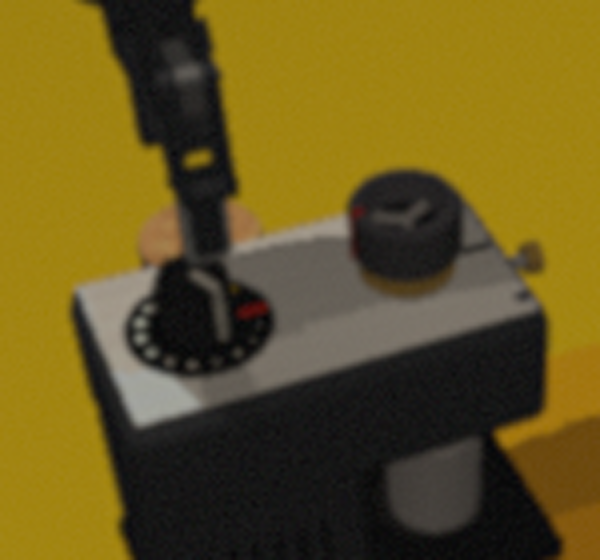

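```bash
python3 -c "
from h import *
c=dict(np.load('scene1.npz'))
for uv,z in(((222,338),.203),((214,288),.233),((214,288),.230),((196,273),.2345)):
    p=cast(c,np.array(uv)/4+[164.6,59.6],z)[0,:2]-[.574,-.134]; print(p.round(4),np.hypot(*p).round(4),169.5-np.degrees(np.arctan2(p[1],p[0])))
"
```

```text
[-0.0026  0.0156] 0.0158 70.0296224056273
[-0.0033  0.0137] 0.0141 65.85101933536026
[-0.0047  0.0103] 0.0113 54.742342701849296
[-0.0007  0.0005] 0.0009 25.605965930176495
```

Emit:
{"name": "play_rows", "arguments": {"moves": [{"linear": [0.01,0.1,0],"roll": 0},{"linear": [0.01,0.2,0],"roll": 0},{"linear": [0.01,0.3,0],"roll": 0},{"linear": [0.01,0.4,0],"roll": 0},{"linear": [0.01,0.5,0],"roll": 0},{"linear": [0.01,0.55,0],"roll": 0},{"linear": [0.01,0.57,0],"roll": 0},{"linear": [0.01,0.57,0],"roll": 0},{"linear": [0.01,0.57,0],"roll": 0},{"linear": [0.01,0.57,0],"roll": 0}]}}

```text
clock: 7.15
tcp_pos: [0.575, -0.1336, 0.2178]
ee_rot: [0.702, -0.085, 0.086, -0.702]
ft_force: [0.4, 0.2, -0.1]
grip_width: 0.0853
```

Emit:
{"name": "play_rows", "arguments": {"moves": [{"linear": [0,0,0],"roll": 0},{"linear": [0,0,0],"roll": 0},{"linear": [0,0,0],"roll": 0},{"linear": [0,0,0],"roll": 0},{"linear": [0,0,0],"roll": 0},{"linear": [0,0,0],"roll": 0},{"linear": [0,0,0],"roll": 0},{"linear": [0,0,0],"roll": 0},{"linear": [0,0,0],"roll": 0},{"linear": [0,0,0],"roll": 0}], "fingers": 1, "force": 20}}

```text
clock: 8.15
tcp_pos: [0.5746, -0.1345, 0.2178]
ee_rot: [0.703, -0.085, 0.086, -0.701]
ft_force: [-2.0, -5.4, 3.4]
grip_width: 0.0348
```

```bash
python3 look.py scene 2 165 60 315 200 4; python3 -c "
from h import *
to([.574,-.134,.214])"
```

```text
t 8.2 tcp [ 0.5746 -0.1345  0.2178] q [-0.229  0.357  0.102  1.315 -0.002  0.014] F [-2.8 -5.4  3.1] M [-1.02  0.35  0.02] w 0.0352
jaw yaw deg 76.11 y [ 0.    -0.002 -1.   ]
units [-0.007  0.038  0.004]
```

View pics/scene2.png

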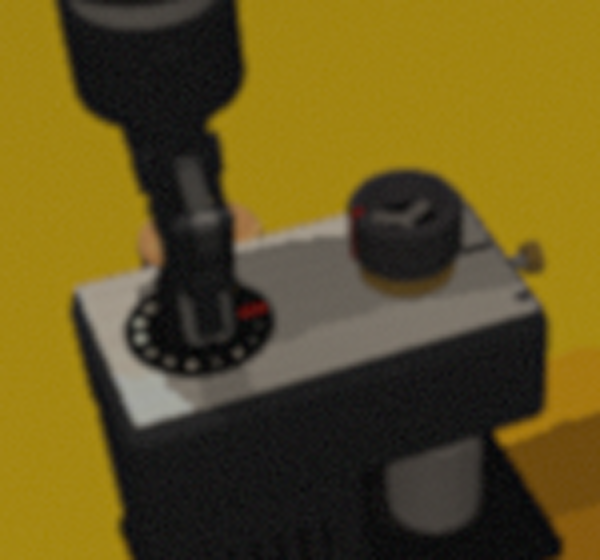

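Emit:
{"name": "play_rows", "arguments": {"moves": [{"linear": [0,0,0],"roll": -0.09},{"linear": [0,0,0],"roll": -0.18},{"linear": [0,0,0],"roll": -0.27},{"linear": [0,0,0],"roll": -0.36},{"linear": [0,0,0],"roll": -0.45},{"linear": [0,0,0],"roll": -0.54},{"linear": [0,0,0],"roll": -0.63},{"linear": [0,0,0],"roll": -0.71},{"linear": [0,0,0],"roll": -0.75},{"linear": [0,0,0],"roll": -0.75}]}}

```text
clock: 9.2
tcp_pos: [0.5749, -0.1354, 0.2178]
ee_rot: [0.64, 0.302, -0.303, -0.638]
ft_force: [-2.2, -9.1, 2.3]
grip_width: 0.0351
```

Emit:
{"name": "play_rows", "arguments": {"moves": [{"linear": [0,0,0],"roll": 0},{"linear": [0,0,0],"roll": 0},{"linear": [0,0,0],"roll": 0},{"linear": [0,0,0],"roll": 0},{"linear": [0,0,0],"roll": 0},{"linear": [0,0,0],"roll": 0},{"linear": [0,0,0],"roll": 0},{"linear": [0,-0.2,0],"roll": 0},{"linear": [0,-0.4,0],"roll": 0},{"linear": [0,-0.6,0],"roll": 0}], "fingers": 0}}

```text
clock: 10.2
tcp_pos: [0.5746, -0.1335, 0.278]
ee_rot: [-0.639, -0.302, 0.302, 0.639]
ft_force: [0.5, 0.1, 0.3]
grip_width: 0.0853
```

```bash
python3 look.py scene 3 165 60 315 200 4; python3 -c "
from h import *
to([.4635,-.114,.29])"
```

```text
t 10.25 tcp [ 0.5756 -0.1337  0.2814] q [-0.228  0.343  0.241  1.465 -0.    -1.111] F [ 0.3 -0.2  2.4] M [0.03 0.03 0.01] w 0.0854
jaw yaw deg 140.6 y [ 0.004 -0.001 -1.   ]
units [-0.559 -0.091  0.991]
```

View pics/scene3.png

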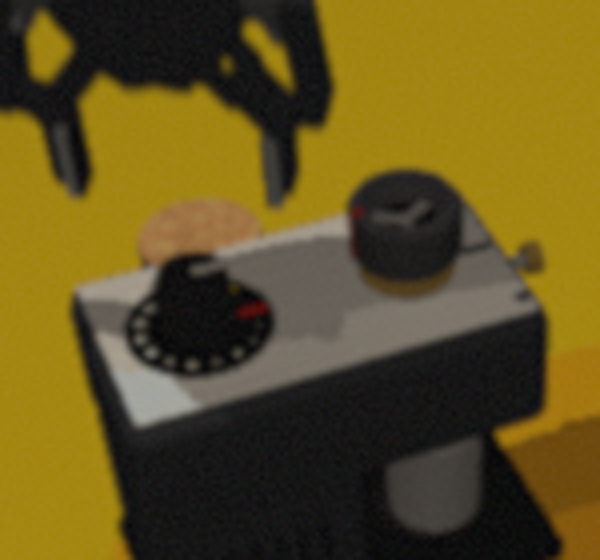

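Emit:
{"name": "play_rows", "arguments": {"moves": [{"linear": [-0.06,-0.1,0.1],"roll": 0},{"linear": [-0.12,-0.1,0.2],"roll": -0.05},{"linear": [-0.2,-0.1,0.35],"roll": -0.1},{"linear": [-0.29,-0.1,0.5],"roll": -0.15},{"linear": [-0.38,-0.1,0.65],"roll": -0.2},{"linear": [-0.47,-0.1,0.8],"roll": -0.25},{"linear": [-0.53,-0.1,0.9],"roll": -0.3},{"linear": [-0.566,-0.1,0.97],"roll": -0.33},{"linear": [-0.566,-0.1,0.97],"roll": -0.33},{"linear": [-0.566,-0.1,0.97],"roll": -0.33}]}}

```text
clock: 11.25
tcp_pos: [0.4635, -0.1157, 0.2874]
ee_rot: [0.546, 0.449, -0.449, -0.546]
ft_force: [0.3, -0.4, 0.1]
grip_width: 0.0854
```

```bash
python3 look.py scene 4 165 60 315 200 4;python3 look.py top 4 320 155 425 300 4; python3 -c "
from h import *
to([.464,-.1155,.2165])"
```

```text
t 11.35 tcp [ 0.464  -0.1157  0.2872] q [-0.244  0.145 -0.01   1.415 -0.    -1.622] F [-0.3 -0.2  0.1] M [-0.01 -0.02  0.02] w 0.0855
jaw yaw deg 168.9 y [-0. -0. -1.]
units [0.002 0.707 0.   ]
```

View pics/scene4.png

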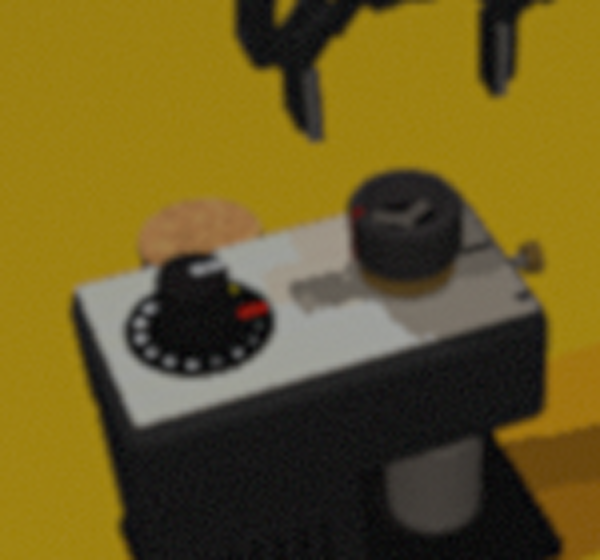

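View pics/top4.png

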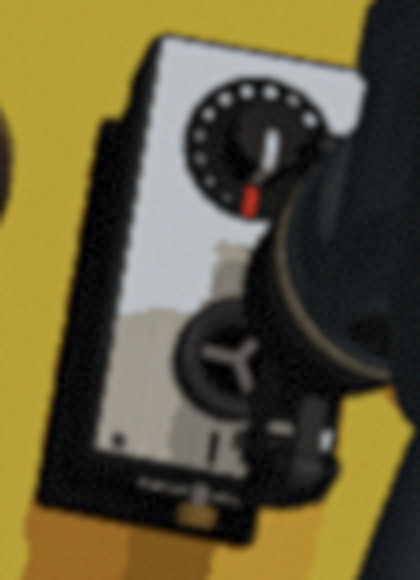

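```bash
python3 - <<'E'
from h import *
psi=-10.5
for n,r,rm in(("top",(384,185,391,200),(377,199,386,212)),("scene",(210,122,226,131),(223,132,235,142))):
    c=dict(np.load(f"{n}4.npz"));im=c["color"].astype(float)
    x0,y0,x1,y1=r
    p=im[y0:y1,x0:x1]; w=p.min(2); print(n);print(w.astype(int))
    w=np.clip(w-70,0,None);ys,xs=np.mgrid[y0:y1,x0:x1]
    P=cast(c,np.c_[xs.ravel(),ys.ravel()],.234)[:,:2];ww=w.ravel();m=(ww[:,None]*P).sum(0)/ww.sum();C=((P-m)*ww[:,None]).T@(P-m)
    v=np.linalg.eigh(C)[1][:,1];print("top line",m,np.degrees(np.arctan(v[1]/v[0])))
    x0,y0,x1,y1=rm;p=im[y0:y1,x0:x1];w=np.clip(p[...,0]-p[...,1:].max(2)-30,0,None);ys,xs=np.mgrid[y0:y1,x0:x1]
    P=cast(c,np.c_[xs.ravel(),ys.ravel()],.2)[:,:2];ww=w.ravel();m=(ww[:,None]*P).sum(0)/ww.sum();C=((P-m)*ww[:,None]).T@(P-m)
    v=np.linalg.eigh(C)[1][:,1];print("red",m,np.degrees(np.arctan(v[1]/v[0])))
E
```

```text
top
[[ 32  28  32  31  28  30  32]
 [ 33  29  36  45  44  33  28]
 [ 29  37  56  83  86  61  35]
 [ 31  42  82 126 129  89  44]
 [ 31  47  99 150 156 108  52]
 [ 30  52 112 165 166 112  54]
 [ 35  56 117 169 165 110  51]
 [ 37  63 122 167 161 101  44]
 [ 39  72 126 164 148  89  39]
 [ 38  82 135 163 136  81  38]
 [ 39  88 141 156 121  68  34]
 [ 33  85 130 138 100  48  20]
 [ 40  73 101  99  68  31  12]
 [ 54  65  68  57  34  14   5]
 [ 60  58  41  26   9   9  12]]
top line [ 0.56484647 -0.13223388] -10.480001393623798
red [ 0.54732    -0.12899732] -10.715220576505718
scene
[[ 57  57  57  53  55  54  54  64  85 110 130 137 141 145 150 151]
 [ 39  37  39  35  35  33  41  60  93 122 143 152 152 153 152 153]
 [ 29  21  22  23  27  30  38  58  85 115 140 150 152 154 152 152]
 [ 20  20  30  43  57  61  72  89 108 120 137 144 150 154 153 154]
 [ 20  28  56  86 102 105 108 116 122 123 119 120 139 152 155 154]
 [ 22  34  70 110 124 123 108 101  96  85  73  87 122 147 155 155]
 [ 19  29  54  85  99  91  74  59  48  40  34  64 111 141 152 155]
 [ 24  23  29  43  48  41  33  24  24  18  20  47  90 121 137 144]
 [ 20  22  21  21  23  21  19  18  18  17  17  28  53  76  95 112]]
top line [ 0.55639305 -0.13228277] 77.3993771992763
red [ 0.54710339 -0.13176597] -5.714985810759153
```

Emit:
{"name": "play_rows", "arguments": {"moves": [{"linear": [0,0.1,0],"roll": 0},{"linear": [0,0.25,0],"roll": 0},{"linear": [0,0.4,0],"roll": 0},{"linear": [0,0.5,0],"roll": 0},{"linear": [0,0.6,0],"roll": 0},{"linear": [0,0.68,0],"roll": 0},{"linear": [0,0.73,0],"roll": 0},{"linear": [0,0.73,0],"roll": 0},{"linear": [0,0.73,0],"roll": 0},{"linear": [0,0.73,0],"roll": 0}]}}

```text
clock: 12.35
tcp_pos: [0.4641, -0.1158, 0.2148]
ee_rot: [0.546, 0.45, -0.449, -0.545]
ft_force: [-0.2, 0.4, -0.1]
grip_width: 0.0855
```

Emit:
{"name": "play_rows", "arguments": {"moves": [{"linear": [0,0,0],"roll": 0},{"linear": [0,0,0],"roll": 0},{"linear": [0,0,0],"roll": 0},{"linear": [0,0,0],"roll": 0},{"linear": [0,0,0],"roll": 0},{"linear": [0,0,0],"roll": 0},{"linear": [0,0,0],"roll": 0},{"linear": [0,0,0],"roll": 0},{"linear": [0,0,0],"roll": 0},{"linear": [0,0,0],"roll": 0}], "fingers": 1, "force": 25}}

```text
clock: 13.35
tcp_pos: [0.4651, -0.116, 0.2151]
ee_rot: [0.547, 0.45, -0.449, -0.545]
ft_force: [4.4, 0.1, 5.7]
grip_width: 0.0566
```

```bash
python3 look.py scene 5 165 60 315 200 4; python3 -c "
from h import *
to([.464,-.1155,.2145])"
```

```text
t 13.4 tcp [ 0.4651 -0.116   0.2151] q [-0.244  0.168 -0.167  1.233 -0.    -1.623] F [ 5.6 -0.3  5.4] M [-0.2  -1.17  0.04] w 0.0569
jaw yaw deg 168.97 y [ 0.003 -0.001 -1.   ]
units [0.003 0.006 0.012]
```

View pics/scene5.png

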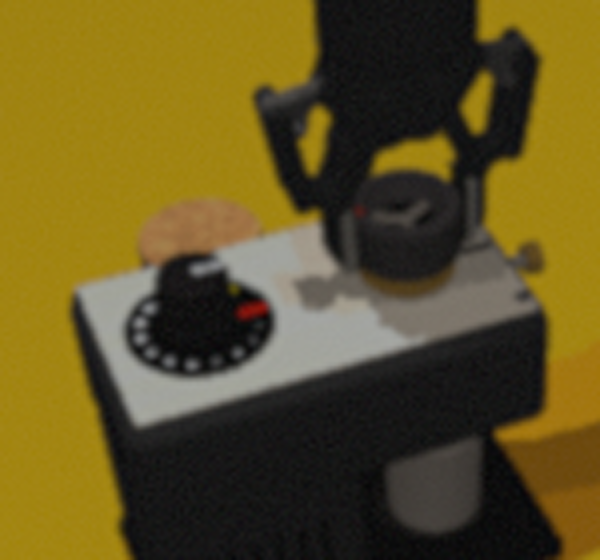

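Emit:
{"name": "play_rows", "arguments": {"moves": [{"linear": [0,0,-0.015],"roll": 0.08},{"linear": [0,0,-0.015],"roll": 0.16},{"linear": [0,0,-0.015],"roll": 0.24},{"linear": [0,0.002,-0.015],"roll": 0.32},{"linear": [0,0.002,-0.015],"roll": 0.4},{"linear": [0,0.003,-0.015],"roll": 0.48},{"linear": [0,0.003,-0.015],"roll": 0.56},{"linear": [0,0.004,-0.015],"roll": 0.64},{"linear": [0,0.005,-0.015],"roll": 0.72},{"linear": [0,0.006,-0.015],"roll": 0.8}]}}

```text
clock: 14.4
tcp_pos: [0.4639, -0.1149, 0.2145]
ee_rot: [-0.704, -0.061, 0.062, 0.705]
ft_force: [-6.7, 7.0, 14.8]
grip_width: 0.0575
```

```bash
python3 look.py scene 6 165 60 315 200 4; python3 look.py top 6 320 155 425 300 4; python3 -c "
from h import *
to([.464,-.1155,.2145])"
```

```text
t 14.5 tcp [ 0.4639 -0.1149  0.2145] q [-2.440e-01  1.690e-01 -1.670e-01  1.236e+00  1.000e-03 -4.180e-01] F [-6.2  7.1 14.6] M [ 1.05  1.09 -0.17] w 0.0574
jaw yaw deg 100.01 y [-0.002  0.002 -1.   ]
units [-0.    -0.    -0.006]
```

View pics/scene6.png

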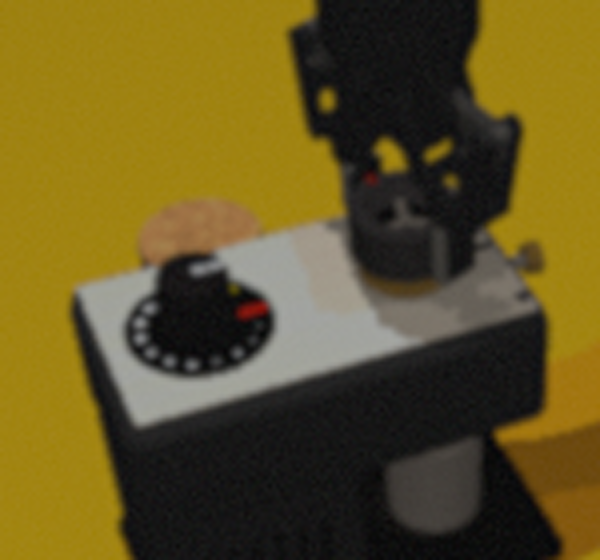

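View pics/top6.png

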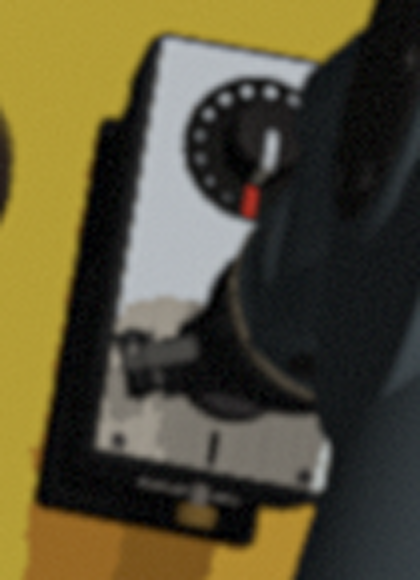

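Emit:
{"name": "play_rows", "arguments": {"moves": [{"linear": [0,0,0.01],"roll": 0.08},{"linear": [0,0,0.01],"roll": 0.16},{"linear": [0,0,0.01],"roll": 0.24},{"linear": [0,0,0.01],"roll": 0.32},{"linear": [0,0,0.01],"roll": 0.4},{"linear": [0,0,0.01],"roll": 0.48},{"linear": [0,0,0.01],"roll": 0.56},{"linear": [0,0,0.01],"roll": 0.64},{"linear": [0,0,0.01],"roll": 0.72},{"linear": [0,0,0.01],"roll": 0.8}]}}

```text
clock: 15.5
tcp_pos: [0.4645, -0.1132, 0.214]
ee_rot: [-0.615, 0.348, -0.346, 0.617]
ft_force: [1.3, 10.7, 7.2]
grip_width: 0.0574
```

```bash
python3 look.py scene 7 165 60 315 200 4; python3 -c "
from h import *
to([.464,-.1155,.2145])"
```

```text
t 15.55 tcp [ 0.4645 -0.1132  0.214 ] q [-0.241  0.17  -0.168  1.235  0.003  0.792] F [-0.7 10.7  7.5] M [ 1.78  0.29 -0.12] w 0.0575
jaw yaw deg 30.82 y [-0.001  0.004 -1.   ]
units [ 0.017 -0.005 -0.016]
```

View pics/scene7.png

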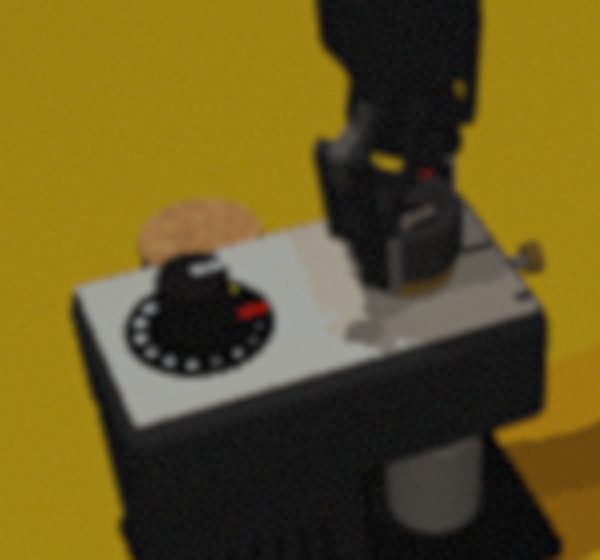

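Emit:
{"name": "play_rows", "arguments": {"moves": [{"linear": [-0.013,0.002,0.008],"roll": 0.08},{"linear": [-0.013,0.002,0.008],"roll": 0.16},{"linear": [-0.013,0.002,0.008],"roll": 0.24},{"linear": [-0.013,0.002,0.008],"roll": 0.32},{"linear": [-0.013,0.002,0.008],"roll": 0.36},{"linear": [-0.013,0.002,0.008],"roll": 0.4},{"linear": [-0.013,0.002,0.008],"roll": 0.43},{"linear": [-0.013,0.002,0.008],"roll": 0.46},{"linear": [-0.013,0.002,0.008],"roll": 0.49},{"linear": [-0.013,0.002,0.008],"roll": 0.52}]}}

```text
clock: 16.55
tcp_pos: [0.4657, -0.113, 0.2136]
ee_rot: [0.439, -0.554, 0.554, -0.439]
ft_force: [3.3, -0.7, 1.8]
grip_width: 0.0573
```

```bash
python3 -c "
from h import *
to([.464,-.1155,.2145])"
```

```text
t 16.55 tcp [ 0.4657 -0.113   0.2136] q [-2.390e-01  1.700e-01 -1.690e-01  1.231e+00  1.000e-03  1.563e+00] F [ 3.3 -0.7  1.8] M [-0.2  -0.75  1.04] w 0.0573
jaw yaw deg -13.23 y [ 0.001  0.001 -1.   ]
units [ 0.028 -0.009 -0.011]
```

Emit:
{"name": "play_rows", "arguments": {"moves": [{"linear": [0,0,0],"roll": 0.02},{"linear": [0,0,0],"roll": 0.04},{"linear": [0,0,0],"roll": 0.06},{"linear": [0,0,0],"roll": 0.08},{"linear": [0,0,0],"roll": 0.1},{"linear": [0,0,0],"roll": 0.1},{"linear": [0,0,0],"roll": 0.1},{"linear": [0,0,0],"roll": 0.1},{"linear": [0,0,0],"roll": 0.1},{"linear": [0,0,0],"roll": 0.1}]}}

```text
clock: 17.55
tcp_pos: [0.4658, -0.1133, 0.2136]
ee_rot: [0.396, -0.585, 0.586, -0.397]
ft_force: [5.9, 1.7, 0.5]
grip_width: 0.0573
```

```bash
python3 look.py scene 8 165 60 315 200 4; python3 look.py top 8 320 155 425 300 4; python3 -c "
from h import *
to([.464,-.1155,.2145])"
```

```text
t 17.65 tcp [ 0.4658 -0.1133  0.2136] q [-0.239  0.17  -0.168  1.231  0.     1.712] F [5.5 0.9 1.3] M [ 0.17 -1.01  0.7 ] w 0.0576
jaw yaw deg -21.77 y [ 0.001  0.    -1.   ]
units [ 0.027 -0.009 -0.009]
```

View pics/scene8.png

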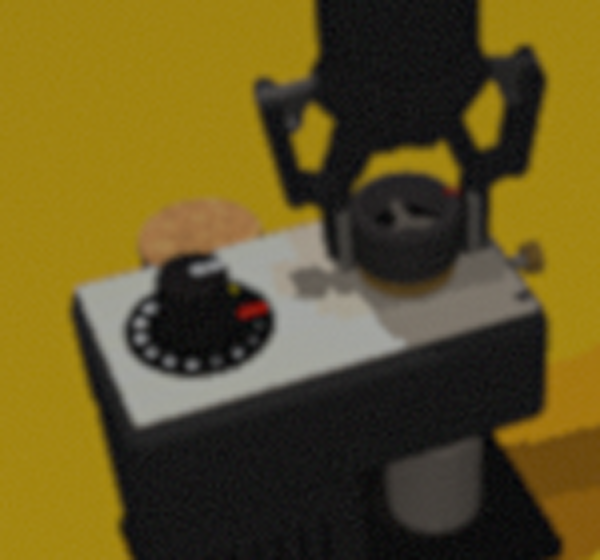

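View pics/top8.png

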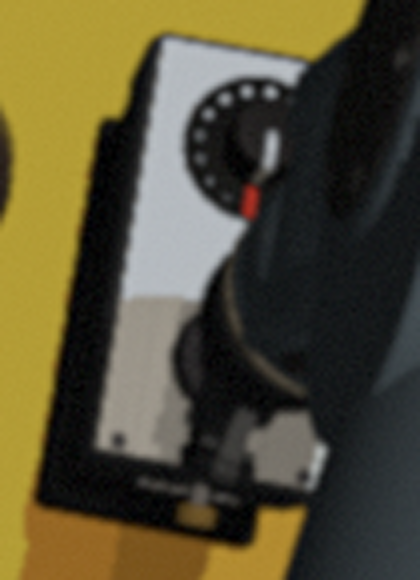

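```bash
python3 - <<'E'
from h import *
for tag in("5","6","7","8"):
    c=dict(np.load(f"scene{tag}.npz"));im=c["color"].astype(float)
    w=im[...,0]-im[...,1:].max(2);w[:98]=0;w[118:]=0;w[:,:250]=0;w[:,288:]=0;w=np.clip(w-25,0,None)
    ys,xs=np.mgrid[0:420,0:560];u=np.array([(w*xs).sum(),(w*ys).sum()])/w.sum()
    p=cast(c,u,.241)[0,:2]-[.464,-.1145]
    print(tag,w.sum(),u.round(2),p.round(4),"collar deg",(np.degrees(np.arctan2(p[1],p[0]))-169.5)%360)
c=dict(np.load("scene8.npz"))
for a in(0,10,20,30):
    t=np.radians(169.5+a);print(a,proj(c,[.464+.026*np.cos(t),-.1145+.026*np.sin(t),.241]).round(1))
E
```

```text
5 270.0 [267.45 101.76] [-0.0175 -0.0228] collar deg 62.85508239003008
6 170.0 [258.46 103.14] [ 0.0001 -0.0292] collar deg 100.60813455268095
7 514.0 [280.7  104.31] [-0.035  -0.0003] collar deg 10.995933970667352
8 408.0 [271.59 102.35] [-0.0234 -0.0163] collar deg 45.322664847877434
0 [[278.2 107.2]]
10 [[277.1 106. ]]
20 [[275.8 104.9]]
30 [[274.1 104. ]]
```

```bash
python3 - <<'E'
from h import *
for tag in("5","6","7","8"):
    c=dict(np.load(f"scene{tag}.npz"));im=c["color"].astype(float)
    w=im[...,0]-2*im[...,1];w[:98]=0;w[118:]=0;w[:,:250]=0;w[:,288:]=0;w=np.clip(w-5,0,None)
    ys,xs=np.mgrid[0:420,0:560];u=np.array([(w*xs).sum(),(w*ys).sum()])/w.sum()
    p=cast(c,u,.241)[0,:2]-[.464,-.1145]
    print(tag,w.sum(),u.round(2),p.round(4),"collar deg",(np.degrees(np.arctan2(p[1],p[0]))-169.5)%360)
E
```

```text
5 3.0 [254. 112.] [ 0.0228 -0.0094] collar deg 168.03701302528836
6 120.0 [257.3  103.95] [ 0.0034 -0.0282] collar deg 107.46889680521849
7 99.0 [270.89 102.78] [-0.0214 -0.0159] collar deg 47.010221733798176
8 1.0 [276. 108.] [-0.0204  0.0045] collar deg 358.0829190816702
```

Emit:
{"name": "play_rows", "arguments": {"moves": [{"linear": [0,0,0],"roll": 0},{"linear": [0,0,0],"roll": 0},{"linear": [0,0,0],"roll": 0},{"linear": [0,0,0],"roll": 0},{"linear": [0,0,0.01],"roll": 0},{"linear": [0,0,0.01],"roll": 0},{"linear": [0,0,0.01],"roll": 0},{"linear": [0,0,0.01],"roll": 0},{"linear": [0,0,0.01],"roll": 0},{"linear": [0,0,0.01],"roll": 0}], "fingers": 0.1}}

```text
clock: 18.65
tcp_pos: [0.4661, -0.1139, 0.2135]
ee_rot: [0.396, -0.586, 0.586, -0.396]
ft_force: [-0.5, -0.2, 0.3]
grip_width: 0.0765
```

Emit:
{"name": "play_rows", "arguments": {"moves": [{"linear": [0,0,0],"roll": 0},{"linear": [0,0,0],"roll": 0},{"linear": [0,0,0],"roll": 0},{"linear": [0,0,0],"roll": 0},{"linear": [0,0,0],"roll": 0},{"linear": [0,0,0],"roll": 0},{"linear": [0,0,0],"roll": 0},{"linear": [0,0,0],"roll": 0},{"linear": [0,0,0],"roll": 0},{"linear": [0,0,0],"roll": 0}], "fingers": 1, "force": 30}}

```text
clock: 19.65
tcp_pos: [0.4657, -0.1137, 0.2138]
ee_rot: [-0.396, 0.586, -0.586, 0.396]
ft_force: [-2.1, 1.6, 4.8]
grip_width: 0.0574
```

```bash
python3 look.py scene 9 165 60 315 200 4; python3 -c "
from h import *
to([.464,-.1155,.2145])"
```

```text
t 19.7 tcp [ 0.4657 -0.1137  0.2139] q [-0.239  0.171 -0.167  1.233  0.     1.712] F [-3.5  1.2  5.2] M [0.27 0.75 0.01] w 0.0572
jaw yaw deg -21.83 y [-0.  0. -1.]
units [ 0.023 -0.006 -0.009]
```

View pics/scene9.png

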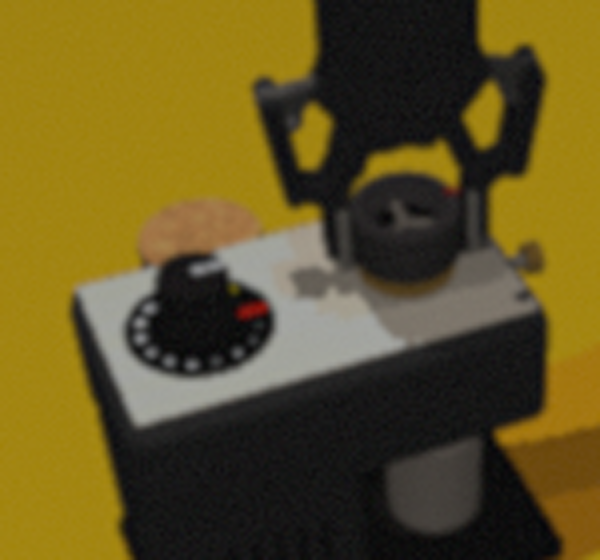

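Emit:
{"name": "play_rows", "arguments": {"moves": [{"linear": [0,0,0],"roll": -0.06},{"linear": [0,-0.001,0],"roll": -0.12},{"linear": [0,-0.001,0],"roll": -0.18},{"linear": [0,-0.002,0],"roll": -0.24},{"linear": [0,-0.002,0],"roll": -0.3},{"linear": [0,-0.003,0],"roll": -0.36},{"linear": [0,-0.003,0],"roll": -0.42},{"linear": [0,-0.004,0],"roll": -0.48},{"linear": [0,-0.004,0],"roll": -0.54},{"linear": [0,-0.004,0],"roll": -0.6}]}}

```text
clock: 20.7
tcp_pos: [0.4651, -0.1138, 0.2142]
ee_rot: [0.612, -0.354, 0.353, -0.612]
ft_force: [-6.4, 0.6, 7.6]
grip_width: 0.0574
```

Emit:
{"name": "play_rows", "arguments": {"moves": [{"linear": [0,0,0],"roll": -0.06},{"linear": [0,-0.001,0],"roll": -0.12},{"linear": [0,-0.001,0],"roll": -0.18},{"linear": [0,-0.002,0],"roll": -0.24},{"linear": [0,-0.002,0],"roll": -0.3},{"linear": [0,-0.003,0],"roll": -0.36},{"linear": [0,-0.003,0],"roll": -0.41},{"linear": [0,-0.003,0],"roll": -0.44},{"linear": [0,-0.003,0],"roll": -0.447},{"linear": [0,-0.003,0],"roll": -0.447}]}}

```text
clock: 21.7
tcp_pos: [0.4648, -0.1141, 0.2145]
ee_rot: [0.695, -0.135, 0.133, -0.694]
ft_force: [-7.3, -1.2, 7.5]
grip_width: 0.0571
```

```bash
python3 look.py scene 10 165 60 315 200 4; python3 look.py top 10 320 155 425 300 4; python3 - <<'E'
from h import *
to([.464,-.1155,.2145])
for a in(70,80,90,100):
    t=np.radians(169.5+a);p=proj(dict(np.load("scene10.npz")),[.465+.027*np.cos(t),-.1145+.027*np.sin(t),.2418])[0]; print(a,(p-[164.6,59.6])*4)
E
```

```text
t 21.8 tcp [ 0.4648 -0.1141  0.2146] q [-2.400e-01  1.700e-01 -1.660e-01  1.236e+00 -1.000e-03  1.420e-01] F [-6.5 -1.6  7.9] M [-0.34  1.43  0.06] w 0.0574
jaw yaw deg 68.14 y [-0.002 -0.001 -1.   ]
units [-0.002  0.001 -0.016]
70 [402.79989255 170.05158754]
80 [393.61930105 170.92400852]
90 [384.75732949 172.74161226]
100 [376.46864505 175.45556597]
```

View pics/scene10.png

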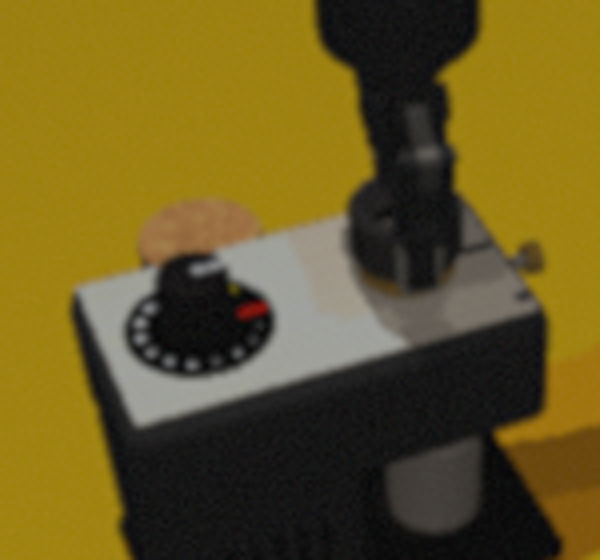

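View pics/top10.png

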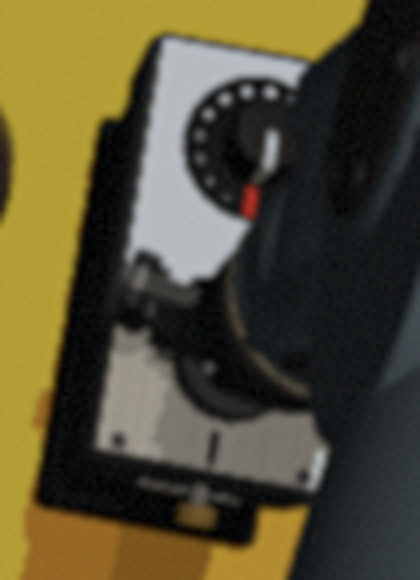

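Emit:
{"name": "play_rows", "arguments": {"moves": [{"linear": [0,0,0],"roll": 0},{"linear": [0,0,0],"roll": 0},{"linear": [0,0,0],"roll": 0},{"linear": [0,0,0],"roll": 0},{"linear": [0,0,0],"roll": 0},{"linear": [0,0,0],"roll": 0},{"linear": [-0.005,0,0],"roll": 0},{"linear": [-0.005,0,0],"roll": 0},{"linear": [-0.005,0,0],"roll": 0.07},{"linear": [-0.005,0,0],"roll": 0.14}], "fingers": 0.1}}

```text
clock: 22.8
tcp_pos: [0.4656, -0.1137, 0.2143]
ee_rot: [0.676, -0.207, 0.207, -0.676]
ft_force: [0.0, 0.3, -0.3]
grip_width: 0.0772
```

Emit:
{"name": "play_rows", "arguments": {"moves": [{"linear": [0,0,0],"roll": 0.08},{"linear": [0,0,0],"roll": 0.16},{"linear": [0,0,0],"roll": 0.24},{"linear": [0,0,0],"roll": 0.32},{"linear": [0,0,0],"roll": 0.4},{"linear": [0,0,0],"roll": 0.48},{"linear": [0,0,0],"roll": 0.56},{"linear": [0,0,0],"roll": 0.64},{"linear": [0,0,0],"roll": 0.72},{"linear": [0,0,0],"roll": 0.76}]}}

```text
clock: 23.8
tcp_pos: [0.4656, -0.1137, 0.2142]
ee_rot: [0.457, -0.54, 0.54, -0.457]
ft_force: [-0.1, -0.7, -0.1]
grip_width: 0.0773
```

```bash
python3 look.py scene 11 165 60 315 200 4; python3 look.py top 11 320 155 425 300 4; python3 - <<'E'
from h import *
to([.464,-.1155,.2145])
E
```

```text
t 23.9 tcp [ 0.4656 -0.1137  0.2142] q [-0.239  0.17  -0.166  1.234 -0.     1.493] F [ 0.4 -0.1  0.1] M [ 0.01 -0.01  0.04] w 0.0771
jaw yaw deg -9.25 y [ 0. -0. -1.]
units [ 0.02  -0.003 -0.013]
```

View pics/scene11.png

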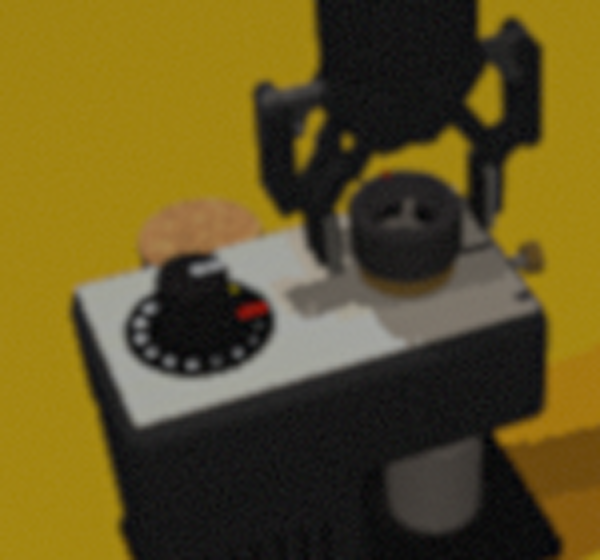

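Emit:
{"name": "play_rows", "arguments": {"moves": [{"linear": [0,0,0],"roll": 0},{"linear": [0,0,0],"roll": 0},{"linear": [0,0,0],"roll": 0},{"linear": [0,0,0],"roll": 0},{"linear": [0,0,0],"roll": 0},{"linear": [0,0,0],"roll": 0},{"linear": [0,0,0],"roll": 0},{"linear": [0,0,0],"roll": 0},{"linear": [0,0,0],"roll": 0},{"linear": [0,0,0],"roll": 0}], "fingers": 1, "force": 30}}

```text
clock: 24.9
tcp_pos: [0.4655, -0.1137, 0.2144]
ee_rot: [0.458, -0.538, 0.538, -0.458]
ft_force: [-2.0, 0.4, 5.6]
grip_width: 0.0573
```

```bash
python3 - <<'E'
from h import *
to([.464,-.1155,.2145])
c=robot.capture("scene");cv2.imwrite("pics/s12.png",c["color"][:,:,::-1]);np.savez("scene12.npz",**c)
t=robot.capture("top");cv2.imwrite("pics/t12.png",t["color"][:,:,::-1])
im=c["color"].astype(float);h=cv2.cvtColor(c["color"],cv2.COLOR_RGB2HSV)
w=np.clip(im[...,0]-1.7*im[...,1]-3,0,None);w[:98]=0;w[112:]=0;w[:,:254]=0;w[:,272:]=0
ys,xs=np.mgrid[0:420,0:560];u=np.array([(w*xs).sum(),(w*ys).sum()])/w.sum();print(w.sum(),u,(u-[164.6,59.6])*4)
p=cast(c,u,.2418)[0,:2]-[.465,-.1145];print(p,(np.degrees(np.arctan2(p[1],p[0]))-169.5)%360)
cv2.imwrite("pics/s12z.png",cv2.resize(c["color"][60:200,165:315,::-1],None,fx=4,fy=4,interpolation=cv2.INTER_CUBIC))
E
```

```text
t 24.9 tcp [ 0.4655 -0.1137  0.2144] q [-0.239  0.17  -0.166  1.234 -0.     1.492] F [-2.   0.4  5.6] M [0.11 0.54 0.11] w 0.0573
jaw yaw deg -9.18 y [ 0. -0. -1.]
units [ 0.02  -0.001 -0.012]
18.800000000000004 [261.19148936 103.82978723] [386.36595745 176.91914894]
[-0.00371982 -0.0231145 ] 91.35776142780122
```

View pics/s12z.png

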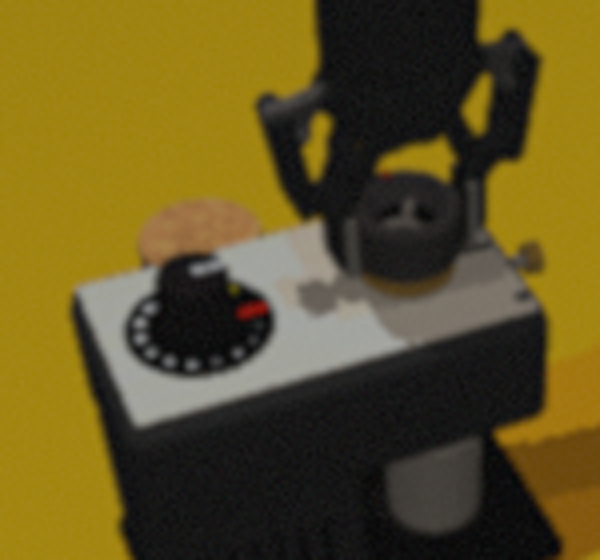

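View pics/t12.png

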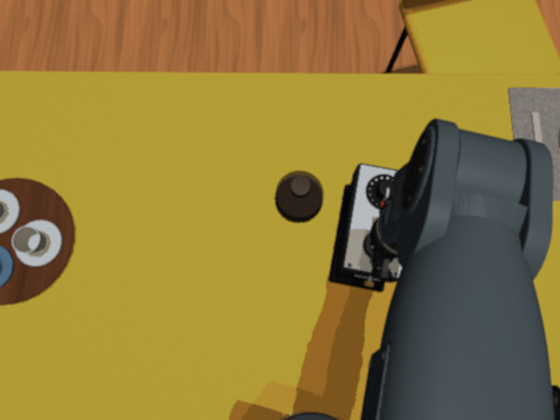

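```bash
python3 -c "
from cell import robot
print(robot.hand_in())"
```

```text
the job is handed in; nothing more can be done
None
```

The grind is set and the job is handed in at about 25 s. The gripper is still holding the collar at 30 N, a quarter turn off its stop.

- **Timer dial:** I turned it back counter-clockwise to zero before touching the collar. In the top view the pointer lies within about 0.3° of the red mark. The automatic fit on the side view was spoiled by the bright deck, so I rely on the top view for this.
- **Collar down to the stop:** I screwed it clockwise about 3.2 rad. The moment rose to about 1 N m and the grip then slipped round, with the red mark at the front.
- **Quarter turn back:** I released and regripped at the stop to relieve the twist, then backed it off. The wrist measured 89.97°.
- **Check of the setting:** The fingers hid the red mark, so I opened them, turned the hand without the collar, and looked again. The mark sat at about 87–91° in the image, which is only good to a few degrees. I then regripped.
- **Loose things:** The hopper and dosing cup look unmoved in the last pictures, and the visible part of the bean jar too. The arm hid the mug in the last top view, so I did not recheck it, but the hand never went near it.

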